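# Sort inspected type chases into pass and reject carriers

## Robot

A 7-joint arm with a two-finger parallel gripper is mounted at the origin on a cart in front of the work surface, level with it; the furniture and walls round the work are solid. World frame = base frame: x ahead of the robot, y to its left, z up, the work surface at z = 0. Lengths are in m, angles in rad, forces in N, time in s.
With the tool pointing down it reaches from about 0.4 to 0.85 m from the base axis. Payload 4.5 kg.
Tool frame: the origin (TCP) lies at the very end of the fingers, on their centre line; the grasp point (between the pads) lies 19 mm behind it; z points along the fingers, y is the line along which they close (so a half turn about z gives the same grasp; the last joint's range is limited). The gripper opens to 88 mm and grips with 3 to 60 N. Pads are 18 mm wide; open, the fingers measure 123 mm over their backs; the gripper's body (75 mm by 187 mm) begins 45 mm behind the grasp point.
Start: joints at [1.354, 0.689, -0.195, 1.565, 0.157, 0.902, -0.215], TCP at [0.155, -0.605, 0.239] pointing down, gripper open.
Joint ranges: [-3.01, 3.01], [-0.46, 2.08], [-1.47, 1.51], [0.13, 2.56], [-1, 4.14], [0.04, 2.09], [-2.66, 2.66]. Speed limits (rad/s): [2.57, 2.57, 3.14, 3.14, 3.14, 3.14, 3.14].

## Interface

Orientations are given as [roll, pitch, yaw] about the fixed x, y, z axes, in that order (R = Rz(yaw) Ry(pitch) Rx(roll)).
In Python, from cell import * gives the robot as it stands. The module is installed in compiled form; this text tells all that it offers. Calls block until the motion is done:
- move_to(position, orientation): joint-space move of the TCP to a pose.
- move_straight(position, rotation=None, rate=0.15, max_force=None): straight line of the TCP; rotation=None keeps the orientation; rate is the mean speed in m/s. With max_force (N) it stops when the force on the tool has changed by that much, and returns True; else False.
- move_joints(angles): joint-space move.
- set_gripper(opening, force=None): finger opening in m; force is the grip in N (None keeps the last); returns when the fingers have stopped.
- wait(seconds).
- inverse_kinematics(position, orientation): joint angles nearest the present ones, or None.
- observe(): the state.
- camera(name): name is "side" or "top" or "wrist"; returns (picture, depth): 400x640x3 uint8, red, green, blue; 400x640 float32, m along the optical axis (not along the pixel's ray), 0 where there is no reading.
- camera_info(name): a dict with "fx", "fy", "cx", "cy" (pixels), "extrinsics" (4x4, takes a point from world to camera coordinates). Camera axes: x right, y down, z forward; pixel columns grow to the right and rows downward; lengths in m; the calibration is good to about 2 mm. A picture is of the moment at which its call begins: read the wrist's pose just before it. camera_info takes no time and is no camera call; for the wrist camera it gives the pose at the moment of the call.
A pose or a line that the arm cannot do raises Unreachable and nothing moves.
- close_job(): hands the job in; it is judged then, once.
The state is a dict: "clock": time; "qpos": joint angles; "qvel": joint speeds; "joint_efforts": joint torques, N m; "tool_pos": TCP position; "eef_rot": TCP orientation; "ft_force": force on the tool from outside, world axes, zero at the start; "torque": the same for the moment, N m; "opening": finger opening in m; "grip_force": force on a finger pad.
Only numpy, scipy, OpenCV 4.12 (cv2) and the standard library are available. Lean on these libraries where they do the work, as an engineer would, in place of code of your own. Each camera call takes 0.05 s, during which the arm holds its last target. There are 200 camera calls.

## Task

The stamping-press chases have been inspected: a round brass tag on the grip means passed, a triangular one means rejected. Clip each chase into a bay of the carrier that bears the same mark, tongue under the lip and heel pressed down until the spring bolt has snapped out over it, so that all three lie flat and locked. Leave the other things on the bench as they are.

Things in the scene. Friction and masses are not known exactly. Their poses are not given: they have to be found in the camera images.
- chase_a: Type chase: steel frame, wooden grip, brass tag on top: a disc 24 mm across (passed). Origin under the frame on the centre line; x from toe to heel, z up. Tongue x -44 to -24 mm, 28 wide, 5 thick; frame x -24 to 36, 40 wide, 22 high; heel ledge x 36 to 42, 14 high; grip x -16 to 24, 28 wide, z 22 to 55; tag 2 thick. Starts upright on the bench, toe roughly towards the robot.
- chase_b: Type chase: steel frame, wooden grip, brass tag on top: a disc 24 mm across (passed). Size and axes as chase_a. 0.2 to 0.4 kg.
- chase_c: Type chase: steel frame, wooden grip, brass tag on top: a triangle 23 mm long (rejected). Size and axes as chase_a.
- round_carrier: Fixed carrier with two bays, marked by a brass disc 28 mm across between them: wooden base 154 (x) x 190 (y) x 12 mm. Origin on the bench under it, 7 mm nearer the robot than the base's centre; x from toe lips (robot side) to latches. Bays along x at y = -45 mm (bay1) and +45 mm (bay2).
- triangle_carrier: The same carrier, marked by a brass triangle 27 mm long between its bays.
- round_carrier_bay1 (a point): Nominal origin of a latched chase, on the bay floor 16 mm above the bench, same axes (mm from here). Toe stop x -45, 12 high; from it a lip 34 wide overhangs to x -35, underside rising from 8 at the stop to 13 at its edge, top 17. Side rails x -18 to 34, 8 high, 44 apart. Too short between lip and bolt for a level chase: toe first, tilted 30 to 40 degrees.
- round_carrier_bay2 (a point): Like bay 1. Latch housing x 43.5 to 65.5, 30 wide, 30 high; sprung bolt, 16 wide, out to x 38: flat underside z 16.5, steep bevel from z 20 at x 38 to z 28.5; the heel swung down pushes it back and it springs over the ledge. Each bay's steel bed with lip, rails and latch has been set, for register, up to 14 mm either way along x from here, by an unknown amount: feel for the stop.
- triangle_carrier_bay1 (a point): Bay 1 of the triangle carrier, like those of the round one (its bed also set up to 14 mm either way).
- triangle_carrier_bay2 (a point): Bay 2 of the triangle carrier, like those of the round one (its bed also set up to 14 mm either way).
- round_carrier_bolt1 (a joint): Bolt of bay 1 of the round_carrier (m): 0 = sprung out, as over a latched chase; up to 0.008 pushed back. Passing it takes about 5 to 10 N on the heel.
- round_carrier_bolt2 (a joint): Bolt of bay 2 of the round_carrier (m): 0 = sprung out, as over a latched chase; up to 0.008 pushed back. Passing it takes about 5 to 10 N on the heel.
- triangle_carrier_bolt1 (a joint): Bolt of bay 1 of the triangle_carrier (m): 0 = sprung out, as over a latched chase; up to 0.008 pushed back. Passing it takes about 5 to 10 N on the heel.
- triangle_carrier_bolt2 (a joint): Bolt of bay 2 of the triangle_carrier (m): 0 = sprung out, as over a latched chase; up to 0.008 pushed back. Passing it takes about 5 to 10 N on the heel.
- thread_spool_1: Bystander: wooden spool of pale thread, 42 mm across, 52 mm high, standing; origin under its centre
- thread_spool_2: Bystander: wooden spool of red thread, 42 mm across, 52 mm high, standing; origin under its centre
- weight_1: Bystander: cloth-covered iron weight 55 x 110 x 45 mm; origin under its centre
- glue_pot: Bystander: stoneware paste pot, 72 mm across, 65 mm high; origin under its centre
- awl: Bystander: awl with wooden handle, 160 mm long, lying along its y; origin under its centre
- bone_folder: Bystander: flat bone folder 22 x 108 x 8 mm, lying; origin under its centre
- bench_scissors: Bystander: scissors with red handles, 87 x 199 x 9 mm, lying; origin under the centre

How it is judged:
At the end, for the whole second after the job is handed in: a and b in separate bays of round_carrier, c in a bay of triangle_carrier: toe under the lip (origin within 18 mm of the bay's point along x, 6 mm across), resting on the floor within 3 mm, level within 0.06 rad, that bay's bolt sprung out to under 2 mm, all at rest ((((x of chase_a in the frame of round_carrier_bay1 between -0.018 and 0.018 m and z of chase_a in the frame of round_carrier_bay1 between -0.003 and 0.003 m and y of chase_a in the frame of round_carrier_bay1 between -0.006 and 0.006 m and angle between the x axis of chase_a and the x axis of round_carrier_bay1, either way round below 0.12 rad and angle between chase_a's own z axis and vertical below 0.06 rad and value of joint round_carrier_bolt1 below 0.002 m) and (x of chase_b in the frame of round_carrier_bay2 between -0.018 and 0.018 m and z of chase_b in the frame of round_carrier_bay2 between -0.003 and 0.003 m and y of chase_b in the frame of round_carrier_bay2 between -0.006 and 0.006 m and angle between the x axis of chase_b and the x axis of round_carrier_bay2, either way round below 0.12 rad and angle between chase_b's own z axis and vertical below 0.06 rad and value of joint round_carrier_bolt2 below 0.002 m)) or ((x of chase_a in the frame of round_carrier_bay2 between -0.018 and 0.018 m and z of chase_a in the frame of round_carrier_bay2 between -0.003 and 0.003 m and y of chase_a in the frame of round_carrier_bay2 between -0.006 and 0.006 m and angle between the x axis of chase_a and the x axis of round_carrier_bay2, either way round below 0.12 rad and angle between chase_a's own z axis and vertical below 0.06 rad and value of joint round_carrier_bolt2 below 0.002 m) and (x of chase_b in the frame of round_carrier_bay1 between -0.018 and 0.018 m and z of chase_b in the frame of round_carrier_bay1 between -0.003 and 0.003 m and y of chase_b in the frame of round_carrier_bay1 between -0.006 and 0.006 m and angle between the x axis of chase_b and the x axis of round_carrier_bay1, either way round below 0.12 rad and angle between chase_b's own z axis and vertical below 0.06 rad and value of joint round_carrier_bolt1 below 0.002 m))) and ((x of chase_c in the frame of triangle_carrier_bay1 between -0.018 and 0.018 m and z of chase_c in the frame of triangle_carrier_bay1 between -0.003 and 0.003 m and y of chase_c in the frame of triangle_carrier_bay1 between -0.006 and 0.006 m and angle between the x axis of chase_c and the x axis of triangle_carrier_bay1, either way round below 0.12 rad and angle between chase_c's own z axis and vertical below 0.06 rad and value of joint triangle_carrier_bolt1 below 0.002 m) or (x of chase_c in the frame of triangle_carrier_bay2 between -0.018 and 0.018 m and z of chase_c in the frame of triangle_carrier_bay2 between -0.003 and 0.003 m and y of chase_c in the frame of triangle_carrier_bay2 between -0.006 and 0.006 m and angle between the x axis of chase_c and the x axis of triangle_carrier_bay2, either way round below 0.12 rad and angle between chase_c's own z axis and vertical below 0.06 rad and value of joint triangle_carrier_bolt2 below 0.002 m)) and linear speed of each of chase_a, chase_b, chase_c below 0.02 m/s); the robot touches nothing.
It fails at once if one of the bystanders was moved more than 3 cm (distance of any of thread_spool_1, thread_spool_2, weight_1, glue_pot, awl, bone_folder, bench_scissors from where it was at the start of the episode above 0.03 m).
It fails at once if a spool or the paste pot was tipped over (angle between any of thread_spool_1, thread_spool_2, glue_pot's own z axis and vertical above 0.6 rad).
It also fails if it takes over 72 s, if anything falls off the work surface, if the arm or the gripper's body presses on something with over 40 N, if the wrist force passes 120 N, or if a joint passes its speed limit or range.

## Working session

There is one attempt and no reset: what is moved stays moved. The work goes in short steps, each a Python script; the robot and the scene stay as the last script left them, time stands still between calls to the robot, and variables do not carry over. Pictures are saved under pics/ and viewed, at most 10 in all, crops included, and the job is handed in when it is done.

```bash
mkdir -p pics; python3 - <<'E'
from cell import *
import cv2,numpy as np
for n in("top","side"):
    p,d=camera(n); cv2.imwrite(f"pics/{n}0.png",p[:,:,::-1]); np.savez(f"{n}0.npz",p=p,d=d)
    i=camera_info(n); print(n,i)
o=observe();print(o)
E
```

```text
top {'fx': 429.4321282499969, 'fy': 429.4321282499969, 'cx': 325.03303171661383, 'cy': 201.70983755706786, 'extrinsics': array([[ 3.63183580e-01, -9.31717345e-01,  6.90883742e-04,
        -2.91490742e-01],
       [-8.85839717e-01, -3.45530100e-01, -3.09672320e-01,
         4.53134788e-01],
       [ 2.88765793e-01,  1.11855889e-01, -9.50843087e-01,
         1.12710351e+00],
       [ 0.00000000e+00,  0.00000000e+00,  0.00000000e+00,
         1.00000000e+00]])}
side {'fx': 408.14201340684394, 'fy': 408.14201340684394, 'cx': 319.77842420635113, 'cy': 195.20316669469963, 'extrinsics': array([[-0.93229745, -0.36143499, -0.01364621,  0.45116575],
       [-0.23532875,  0.63480171, -0.73596683,  0.21854429],
       [ 0.2746668 , -0.68292865, -0.67688006,  0.91551518],
       [ 0.        ,  0.        ,  0.        ,  1.        ]])}
{'clock': 0.1, 'qpos': array([ 1.35379456,  0.6898622 , -0.19449607,  1.56622056,  0.15732586,
        0.90251949, -0.21511362]), 'qvel': array([-0.0013976 , -0.00271611,  0.00038685, -0.00182587,  0.00094533,
        0.00045489, -0.00176205]), 'joint_efforts': array([-3.92581103e-03, -5.28491664e+01, -1.27162054e+00, -1.53835344e+01,
       -5.25148446e-02,  1.85870580e-03,  5.19173841e-05]), 'tool_pos': array([ 0.15491151, -0.60491984,  0.23801849]), 'eef_rot': array([-3.13998226e+00,  1.59356033e-04,  2.50859692e-01]), 'ft_force': array([-0.381077  , -0.46509   ,  0.01990125]), 'torque': array([ 0.008404  , -0.03134595,  0.00992457]), 'grip_force': 0.0, 'opening': 0.08824341748245929}
```

View pics/top0.png

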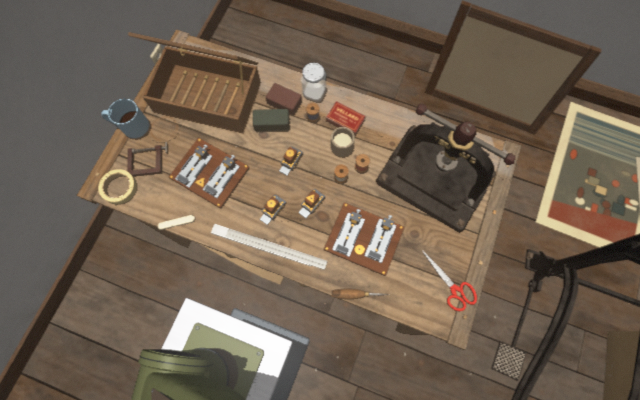

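View pics/side0.png

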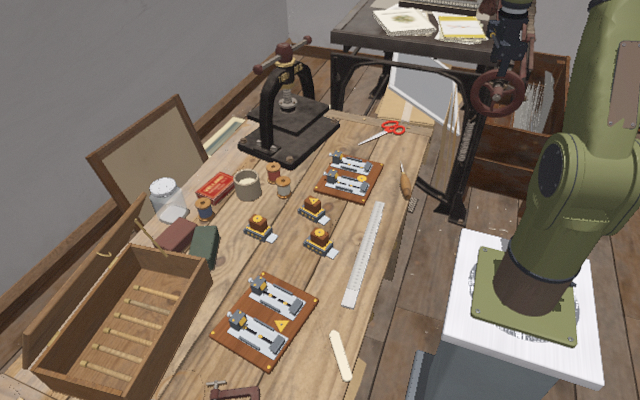

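```bash
cat > h.py <<'E'
import cv2,numpy as np
from cell import *
def ray(info,u,v,z):
    """pixel(s) -> world point(s) on plane height z"""
    E=np.array(info["extrinsics"]);R,t=E[:3,:3],E[:3,3];C=-R.T@t
    u=np.atleast_1d(u).astype(float);v=np.atleast_1d(v).astype(float)
    d=np.stack([(u-info["cx"])/info["fx"],(v-info["cy"])/info["fy"],np.ones_like(u)],-1)@R
    return C+d*((z-C[2])/d[:,2])[:,None]
def cloud(info,depth):
    v,u=np.mgrid[:depth.shape[0],:depth.shape[1]]
    E=np.array(info["extrinsics"]);R,t=E[:3,:3],E[:3,3]
    c=np.stack([(u-info["cx"])/info["fx"]*depth,(v-info["cy"])/info["fy"]*depth,depth],-1)
    return (c-t)@R
def brass(p,lo=(12,150,150),hi=(32,255,255)):
    return cv2.inRange(cv2.cvtColor(p,cv2.COLOR_RGB2HSV),lo,hi)
E
python3 - <<'E'
from h import *
z=np.load("top0.npz");p,d=z["p"],z["d"];i=camera_info("top");W=cloud(i,d)
m=brass(p);n,l,s,c=cv2.connectedComponentsWithStats(m)
for k in range(1,n):
    if s[k,4]>8:
        u,v=c[k];print(c[k].round(1),s[k,4],"depthpt",np.median(W[l==k],0).round(3))
for nm,u,v in [("tri",209,172),("rnd",365,240),("bench",250,230)]: print(nm,W[v,u].round(3))
a=cv2.resize(p[120:290,150:430],None,fx=2.85,fy=2.85,interpolation=cv2.INTER_CUBIC);cv2.imwrite("pics/crop1.png",a[:,:,::-1])
E
```

```text
[289.8 153. ] 45 depthpt [0.635 0.045 0.058]
[200.3 182. ] 42 depthpt [0.467 0.266 0.015]
[310.8 197.8] 35 depthpt [ 0.527 -0.064  0.057]
[271.  203.3] 37 depthpt [0.473 0.036 0.058]
tri [0.506 0.258 0.015]
rnd [ 0.481 -0.248  0.012]
bench [0.39  0.073 0.   ]
```

View pics/crop1.png

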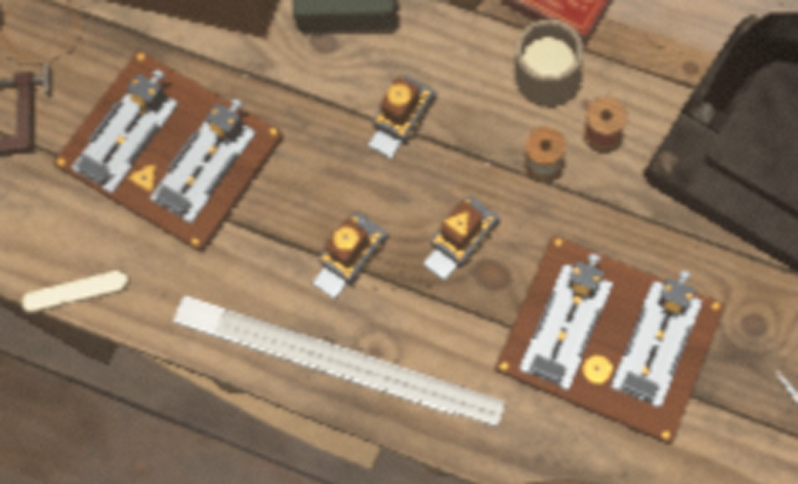

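```bash
python3 - <<'E'
from h import *
import pickle
z=np.load("top0.npz");p,d=z["p"],z["d"];i=camera_info("top");W=cloud(i,d)
hsv=cv2.cvtColor(p,cv2.COLOR_RGB2HSV)
m=((hsv[:,:,0]<14)&(hsv[:,:,1]>110)&(hsv[:,:,2]>50)&(W[:,:,2]>.006)&(W[:,:,2]<.03)).astype(np.uint8)
n,l,s,c=cv2.connectedComponentsWithStats(m)
for k in range(1,n):
    if s[k,4]>400:
        v,u=np.nonzero(l==k);q=ray(i,u,v,.012)[:,:2].astype(np.float32)
        print(s[k,4],cv2.minAreaRect(q))
out={}
for nm,pos in [("rnd",(.47,-.24,.33)),("ch",(.50,0.0,.33)),("tri",(.47,.24,.33))]:
    move_to(pos,[np.pi,0,0]);wait(.2);inf=camera_info("wrist");p,d=camera("wrist");out[nm]=(p,d,inf)
    o=observe();print(nm,o["clock"],o["tool_pos"].round(4));E=inf["extrinsics"];print((-E[:3,:3].T@E[:3,3]).round(3),E[2,:3].round(3))
pickle.dump(out,open("wrist.pkl","wb"))
im=np.vstack([cv2.resize(out[k][0],(400,250)) for k in("rnd","tri")])
im=np.hstack([im,np.vstack([cv2.resize(out["ch"][0],(400,250)),np.zeros((250,400,3),np.uint8)])])
cv2.imwrite("pics/w1.png",im[:,:,::-1])
E
```

```text
582 ((0.828809380531311, -0.057677652686834335), (0.10852540284395218, 0.07246044278144836), 80.61719512939453)
1271 ((0.5089328289031982, 0.2603951692581177), (0.19009123742580414, 0.1541532576084137), 80.63451385498047)
1082 ((0.485778272151947, -0.2425192892551422), (0.18951205909252167, 0.15367965400218964), 87.99557495117188)
438 ((0.509583592414856, -0.2343495488166809), (0.05974137410521507, 0.10644292086362839), 88.38115692138672)
rnd 2.1333 [ 0.4697 -0.2406  0.3298]
[ 0.536 -0.24   0.475] [-0.262  0.    -0.965]
ch 3.3417 [ 0.5001 -0.0015  0.3299]
[ 0.567 -0.001  0.475] [-0.262  0.    -0.965]
tri 4.55 [0.4707 0.2385 0.33  ]
[0.537 0.239 0.475] [-0.262  0.    -0.965]
```

View pics/w1.png

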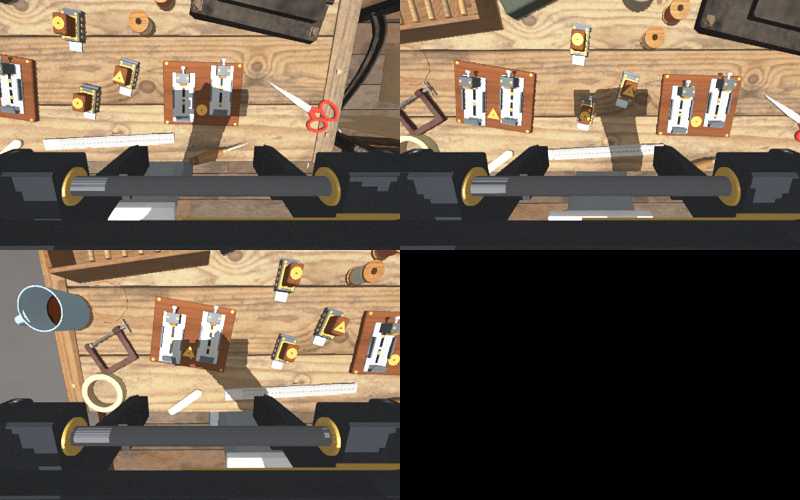

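```bash
python3 - <<'E'
from h import *
import pickle
o=pickle.load(open("wrist.pkl","rb"))
pr=lambda *a:print(*a)
def rect(q): 
    (c,s,a)=cv2.minAreaRect(q[:,:2].astype(np.float32)); return np.round(c,4),np.round(s,4),round(a,1)
C={}
for nm,c0 in [("rnd",(.4858,-.2425)),("tri",(.5089,.2604))]:
    p,d,i=o[nm];W=cloud(i,d);ok=d>0
    hsv=cv2.cvtColor(p,cv2.COLOR_RGB2HSV)
    near=np.hypot(W[...,0]-c0[0],W[...,1]-c0[1])<.14
    v,u=np.nonzero(near&ok&(abs(W[...,2]-.012)<.004)&(hsv[...,1]>90));print(nm,"n",len(u))
    m=np.zeros(d.shape,np.uint8);m[v,u]=1;m=cv2.morphologyEx(m,cv2.MORPH_OPEN,np.ones((3,3)));v,u=np.nonzero(m)
    r=rect(ray(i,u,v,.012));pr(nm,"base",r)
    yaw=np.deg2rad(r[2]-90 if r[1][0]>r[1][1] else r[2]); 
    if yaw<-.8: yaw+=np.pi/2
    R=np.array([[np.cos(yaw),-np.sin(yaw)],[np.sin(yaw),np.cos(yaw)]])
    org=np.array(r[0])-R@[.007,0]; C[nm]=(org,yaw);print("yaw",yaw,"org",org)
    L=(W[...,:2]-org)@R
    for b,y0 in((1,-.045),(2,.045)):
        s=ok&(abs(L[...,1]-y0)<.03)&(abs(L[...,0])<.1)
        lip=s&(abs(W[...,2]-.033)<.003)&(L[...,0]<0);ho=s&(abs(W[...,2]-.046)<.003)&(L[...,0]>.02);ra=s&(abs(W[...,2]-.024)<.002)&(abs(L[...,0])<.03)
        for t,k in(("lip",lip),("house",ho),("rails",ra)):
            if k.sum()>5: q=L[k]-[0,y0];print(" bay",b,t,k.sum(),"x",np.percentile(q[:,0],[1,99]).round(4),"y",np.percentile(q[:,1],[1,99]).round(4),"z",np.median(W[...,2][k]).round(4))
p,d,i=o["ch"]
for key in("ch","rnd","tri"):
  p,d,i=o[key];W=cloud(i,d);ok=d>0
  for nm,c0 in [("a?",(.473,.036)),("b?",(.635,.045)),("c",(.527,-.064))]:
    near=ok&(np.hypot(W[...,0]-c0[0],W[...,1]-c0[1])<.06)
    s=near&(abs(W[...,2]-.022)<.003)
    t=near&(abs(W[...,2]-.0555)<.004);al=near&(W[...,2]>.0035)
    if t.sum()<30: continue
    pr(key,nm,"frame",s.sum(),rect(W[s]),"top",t.sum(),rect(W[t]),np.median(W[...,2][t]).round(4),"all",rect(W[al]))
E
```

```text
rnd n 6707
rnd base (array([ 0.4861, -0.2433]), array([0.1882, 0.1524]), 88.0)
yaw -0.03490658503988659 org [ 0.47910426 -0.2430557 ]
 bay 1 lip 59 x [-0.0317 -0.0245] y [-0.0157  0.0164] z 0.0308
 bay 1 house 368 x [0.0531 0.0754] y [-0.0145  0.0148] z 0.045
 bay 1 rails 112 x [-0.006   0.0295] y [-0.0256  0.026 ] z 0.023
 bay 2 lip 49 x [-0.0492 -0.0437] y [-0.0143  0.0157] z 0.0309
 bay 2 house 350 x [0.0341 0.0559] y [-0.0149  0.0141] z 0.0449
 bay 2 rails 141 x [-0.0257  0.0236] y [-0.0256  0.0259] z 0.0229
tri n 6931
tri base (array([0.5084, 0.261 ]), array([0.1883, 0.1525]), 80.5)
yaw -0.16580627893946132 org [0.501496   0.26215533]
 bay 1 lip 60 x [-0.0397 -0.0331] y [-0.0159  0.016 ] z 0.031
 bay 1 house 357 x [0.0446 0.0666] y [-0.0142  0.0145] z 0.0448
 bay 1 rails 136 x [-0.0153  0.0293] y [-0.0255  0.0259] z 0.023
 bay 2 lip 57 x [-0.054  -0.0479] y [-0.0162  0.0168] z 0.0308
 bay 2 house 362 x [0.0299 0.0521] y [-0.0146  0.0148] z 0.0449
 bay 2 rails 151 x [-0.0291  0.0199] y [-0.0257  0.0259] z 0.023
ch a? frame 424 (array([0.4745, 0.0348]), array([0.0398, 0.0596]), 76
[... 1102 characters left out ...]
, 73.6) 0.054 all (array([ 0.5266, -0.0646]), array([0.0411, 0.0859]), 74.3)
tri a? frame 475 (array([0.4743, 0.0352]), array([0.0408, 0.0598]), 76.1) top 509 (array([0.4725, 0.0359]), array([0.027 , 0.0389]), 77.1) 0.0544 all (array([0.4677, 0.0373]), array([0.0417, 0.0856]), 76.1)
tri b? frame 532 (array([0.6367, 0.0463]), array([0.0406, 0.0601]), 82.7) top 703 (array([0.6345, 0.0469]), array([0.027 , 0.0392]), 81.2) 0.0545 all (array([0.63  , 0.0476]), array([0.042, 0.086]), 81.5)
tri c frame 521 (array([ 0.5332, -0.0644]), array([0.0411, 0.06  ]), 72.4) top 575 (array([ 0.5313, -0.0639]), array([0.0274, 0.039 ]), 76.0) 0.0542 all (array([ 0.5272, -0.0621]), array([0.0419, 0.0855]), 72.3)
```

```bash
cat >> h.py <<'E'
PI=np.pi
CAR={"rnd":(np.array([.4791,-.2431]),-.0349),"tri":(np.array([.5015,.2622]),-.1658)}
OFF={("rnd",1):.0101,("rnd",2):-.0091,("tri",1):.0015}
GRIP={"a":(.4726,.0352,np.deg2rad(-13.4)),"b":(.6347,.0461,np.deg2rad(-8.4)),"c":(.5316,-.0645,np.deg2rad(-16.7))}
GZ=.025
def tcp(car,bay,xt,zt,deg,dy=0):
    """TCP pose holding a chase whose tongue-tip bottom is at bed (xt,zt), heel raised by deg"""
    org,yaw=CAR[car];t=np.deg2rad(deg);c,s=np.cos(t),np.sin(t)
    x=OFF[car,bay]+xt+.048*c-GZ*s;z=.016+zt+.048*s+GZ*c;y=(-.045 if bay==1 else .045)+dy
    return [org[0]+x*np.cos(yaw)-y*np.sin(yaw),org[1]+x*np.sin(yaw)+y*np.cos(yaw),z],[PI,-t,yaw]
def st(m=""):
    o=observe();print(m,"t%.1f"%o["clock"],o["tool_pos"].round(4),o["eef_rot"].round(3),"F",o["ft_force"].round(1),"op %.4f g %.0f"%(o["opening"],o["grip_force"]));return o
def pick(n):
    x,y,w=GRIP[n];r=[PI,0,w];set_gripper(.055,50)
    move_to([x,y,.14],r);move_straight([x,y,GZ],r,rate=.12,max_force=8);st("down")
    set_gripper(.0,50);st("grip");move_straight([x,y,.20],r,rate=.25)
def insert(car,bay,deg=35):
    P=lambda *a:tcp(car,bay,*a)
    p,r=P(-.028,.07,deg);move_to([p[0],p[1],p[2]+.05],r)
    p,r=P(-.028,.012,deg);move_straight(p,r,rate=.12);f0=st("above")
    p,r=P(-.028,-.006,deg);hit=move_straight(p,r,rate=.02,max_force=3);o=st(f"floor {hit}")
    zt=-.006+o["tool_pos"][2]-p[2]; print("zt at floor",round(zt,4))
    zt+=.001;p,r=P(-.028,zt,deg);move_straight(p,r,rate=.03)
    p2,_=P(-.055,zt,deg);hit=move_straight(p2,r,rate=.02,max_force=5);o=st(f"stop {hit}")
    xt=-.028-np.linalg.norm(np.array(o["tool_pos"][:2])-p[:2]);print("xt at stop",round(xt,4))
    return xt,zt
E
python3 - <<'E'
from h import *
for c,b in OFF:
    for a in((-.028,.12,35),(-.05,0,35),(-.044,0,0)): print(c,b,inverse_kinematics(*tcp(c,b,*a)) is not None,end=" ")
pick("c");st("lift");print(insert("tri",1))
p,d=camera("side");i=camera_info("side");cv2.imwrite("pics/s1.png",cv2.resize(p[240:390,190:350],None,fx=3.7,fy=3.7)[:,:,::-1])
E
```

```text
rnd 1 True rnd 1 True rnd 1 True rnd 2 True rnd 2 False rnd 2 True tri 1 True tri 1 True tri 1 True down t7.7 [ 0.5321 -0.0645  0.0256] [-3.141e+00 -1.000e-03 -2.910e-01] F [0.3 0.6 0.8] op 0.0546 g 0
grip t8.2 [ 0.5317 -0.0647  0.0253] [ 3.142 -0.    -0.292] F [-0.6 -0.8  3.1] op 0.0276 g 50
lift t9.1 [ 0.5305 -0.0644  0.1988] [ 3.141e+00  3.000e-03 -2.910e-01] F [ 0.2  1.1 -1.9] op 0.0281 g 50
above t12.6 [0.4929 0.218  0.0767] [-3.141 -0.612 -0.167] F [ 0.7  0.1 -1.6] op 0.0280 g 50
floor True t13.2 [0.4929 0.2181 0.0638] [-3.141 -0.612 -0.166] F [-1.3  0.   5.3] op 0.0277 g 50
zt at floor -0.0002
stop True t14.3 [0.4781 0.2206 0.065 ] [-3.141 -0.614 -0.167] F [ 3.2 -1.4 -2.4] op 0.0279 g 50
xt at stop -0.0427
(np.float64(-0.042709790577589904), np.float64(0.0007880016370825698))
```

View pics/s1.png

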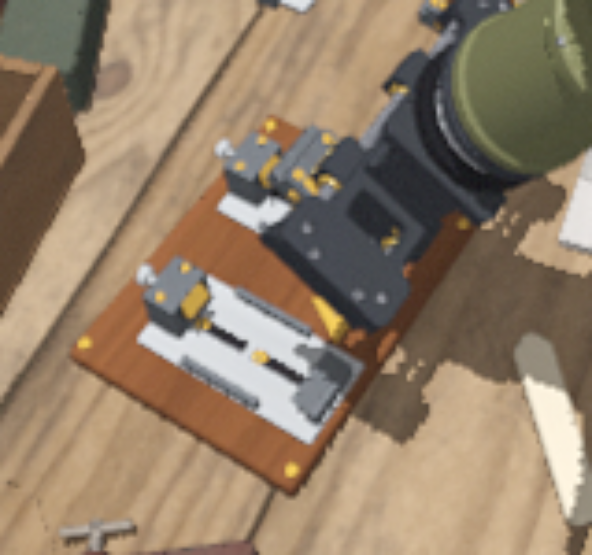

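```bash
cat >> h.py <<'E'
def swing(car,bay,xt,zt,deg=35):
    xs=xt-.005*np.sin(np.deg2rad(deg))+.0006
    for a in(25,16,10,6,3,0,-1):
        if a>=deg: continue
        z=zt*max(a,0)/deg-(.0006 if a<=0 else 0)
        p,r=tcp(car,bay,xs+.005*np.sin(np.deg2rad(max(a,0))),z,a)
        h=move_straight(p,r,rate=.05,max_force=35);st(f"swing {a} {h}")
        if h: break
def release(car,bay):
    set_gripper(.05,50);st("open");o=observe();p=o["tool_pos"]
    move_straight([p[0],p[1],p[2]+.06],rate=.1);move_to([p[0],p[1],p[2]+.2],[PI,0,CAR[car][1]])
def check(car,bay,tag,c0):
    """level/height of the tag top and frame top seen from the wrist; bolt position along bed x"""
    wait(.2);i=camera_info("wrist");p,d=camera("wrist");W=cloud(i,d);org,yaw=CAR[car]
    R=np.array([[np.cos(yaw),-np.sin(yaw)],[np.sin(yaw),np.cos(yaw)]])
    L=(W[...,:2]-org)@R-[OFF[car,bay],-.045 if bay==1 else .045];Z=W[...,2]-.016
    s=(d>0)&(abs(L[...,0])<.03)&(abs(L[...,1])<.03)&(Z>.045)&(Z<.075)
    if s.sum()>20:
        A=np.c_[L[s],np.ones(s.sum())];k=np.linalg.lstsq(A,Z[s],rcond=None)[0]
        print("top: n",s.sum(),"tilt",k[:2].round(3),"z",np.median(Z[s]).round(4),"cx,cy",((L[s].min(0)+L[s].max(0))/2).round(4))
    b=(d>0)&(abs(L[...,1])<.006)&(L[...,0]>.024)&(L[...,0]<.07)
    o=np.argsort(L[b][:,0]);print("heel profile x,z:",[(round(x*1e3,1),round(z*1e3,1)) for x,z in zip(L[b][o][::6,0],Z[b][o][::6])])
    cv2.imwrite(f"pics/{tag}.png",p[:,:,::-1])
E
python3 - <<'E'
from h import *
for b,t in((2,35),(2,32),(2,30)):
    for x in(-.045,-.048): print(t,x,inverse_kinematics(*tcp("rnd",b,x,.001,t)) is not None,end=";")
swing("tri",1,-.0427,.0008)
E
```

```text
35 -0.045 False;35 -0.048 False;32 -0.045 True;32 -0.048 True;30 -0.045 True;30 -0.048 True;swing 25 False t14.7 [0.4865 0.2189 0.0601] [-3.14  -0.437 -0.168] F [-0.6  0.8 -2.3] op 0.0274 g 50
swing 16 False t15.0 [0.491  0.2181 0.0534] [-3.141 -0.28  -0.167] F [ 3.7 -3.3  2.5] op 0.0278 g 50Traceback (most recent call last):
  File "<stdin>", line 4, in <module>
  File "h.py", line 48, in swing
    h=move_straight(p,r,rate=.05,max_force=35);st(f"swing {a} {h}")
cell.Unreachable: the arm cannot follow that straight line within its joint ranges
```

```bash
python3 - <<'E'
from h import *
print(observe()["qpos"].round(3))
xs=-.0427-.005*np.sin(np.deg2rad(35))+.0006
for a in(14,12,10,6,3,0,-1):
    q=inverse_kinematics(*tcp("tri",1,xs+.005*np.sin(np.deg2rad(max(a,0))),0,a));print(a,None if q is None else np.round(q,3))
E
```

```text
[-0.782  0.898  0.265  2.188  3.198  0.125  0.712]
14 [-0.741  0.891  0.227  2.157  3.217  0.07   0.717]
12 [-0.588  0.87   0.     2.123  1.606  0.142  2.364]
10 [-0.089  1.009 -0.833  2.069  1.494  0.796  2.585]
6 [-0.552  0.88   0.021  2.037  0.344  0.154 -2.614]
3 [-0.528  0.889  0.019  1.992  0.084  0.221 -2.334]
0 [-0.506  0.901  0.018  1.947 -0.049  0.294 -2.184]
-1 [-0.499  0.906  0.018  1.931 -0.079  0.32  -2.149]
```

```bash
cat >> h.py <<'E'
def bed(car,bay,x,z):
    org,yaw=CAR[car];x=x+OFF[car,bay];y=-.045 if bay==1 else .045
    return [org[0]+x*np.cos(yaw)-y*np.sin(yaw),org[1]+x*np.sin(yaw)+y*np.cos(yaw),.016+z]
def letgo():
    set_gripper(.055,50);st("open");p=observe()["tool_pos"]
    move_straight([p[0],p[1],p[2]+.09],rate=.15)
def press(car,bay,x=.014,F=25):
    r=[PI,0,CAR[car][1]];move_to(bed(car,bay,x,.11),r);set_gripper(0,20)
    h=move_straight(bed(car,bay,x,.0535),r,rate=.04,max_force=F);o=st(f"press {h}");print("z over bed",o["tool_pos"][2]-.016)
    move_straight(bed(car,bay,x,.20),r,rate=.25)
E
python3 - <<'E'
from h import *
letgo();press("tri",1);st("up");check("tri",1,"k1",None)
E
```

```text
open t15.6 [0.491  0.2184 0.0535] [ 3.141 -0.279 -0.165] F [-0.1 -0.1 -0.4] op 0.0549 g 0Traceback (most recent call last):
  File "<stdin>", line 2, in <module>
  File "h.py", line 70, in letgo
    move_straight([p[0],p[1],p[2]+.09],rate=.15)
    ~~~~~~~~~~~~~^^^^^^^^^^^^^^^^^^^^^^^^^^^^^^^
cell.Unreachable: the arm cannot follow that straight line within its joint ranges
```

```bash
python3 - - <<'E'
import re
s=open("h.py").read()
s=s.replace('''    move_straight([p[0],p[1],p[2]+.09],rate=.15)
''','''    e=observe()["eef_rot"];w=e[2]
    for back,up,deg in((0,.09,None),(.02,.08,None),(.03,.08,25),(.03,.08,32),(.04,.06,35),(.015,.04,28)):
        rr=None if deg is None else [PI,-np.deg2rad(deg),w]
        try: move_straight([p[0]-back*np.cos(w),p[1]-back*np.sin(w),p[2]+up],rr,rate=.15);print("retreat",back,up,deg);return
        except Unreachable: pass
    print("NO RETREAT")
''');open("h.py","w").write(s)
E
python3 - <<'E'
from h import *
letgo();st("r")
E
```

```text
open t15.8 [0.4913 0.2182 0.0537] [-3.142 -0.279 -0.166] F [ 0.7 -0.9  0.4] op 0.0553 g 0
retreat 0.03 0.08 25
r t16.5 [0.4621 0.2235 0.1336] [-3.141 -0.436 -0.166] F [-0.2  0.9  0.2] op 0.0547 g 0
```

```bash
sed -i 's/move_to(bed(car,bay,x,.11),r);set_gripper(0,20)/move_to(bed(car,bay,x,.18),r);set_gripper(0,20);move_straight(bed(car,bay,x,.095),r,rate=.25)/' h.py
python3 - <<'E'
from h import *
press("tri",1);st("up");check("tri",1,"k1",None)
E
```

```text
press True t21.5 [0.5089 0.215  0.0715] [ 3.141e+00  1.000e-03 -1.660e-01] F [-1.2  0.2  5.7] op 0.0004 g 3
z over bed 0.05547142183197794
up t22.2 [0.5084 0.2147 0.2147] [ 3.14e+00  2.00e-03 -1.66e-01] F [-1.   0.   0.3] op 0.0003 g 0
top: n 1059 tilt [-0.056 -0.002] z 0.0539 cx,cy [0.0035 0.0004]
heel profile x,z: [(np.float64(24.2), np.float64(22.4)), (np.float64(24.3), np.float64(23.1)), (np.float64(25.2), np.float64(22.1)), (np.float64(25.3), np.float64(22.8)), (np.float64(26.0), np.float64(20.7)), (np.float64(26.2), np.float64(21.4)), (np.float64(27.1), np.float64(20.7)), (np.float64(27.2), np.float64(21.1)), (np.float64(28.3), np.float64(21.3)), (np.float64(28.4), np.float64(22.0)), (np.float64(29.2), np.float64(20.4)), (np.float64(29.3), np.float64(284.8)), (np.float64(29.5), np.float64(287.1)), (np.float64(29.6), np.float64(285.2)), (np.float64(29.8), np.float64(285.7)), (np.float64(30.0), np.float64(287.6)), (np.float64(30.1), np.float64(287.7)), (np.float64(30.1), np.float64(286.9)), (np.float64(30.2), np.float64(287.0)), (np.float64(30.2), np.float64(287.3)), (np.float64(
[... 28228 characters left out ...]
p.float64(28.4)), (np.float64(61.4), np.float64(29.0)), (np.float64(62.3), np.float64(28.7)), (np.float64(62.3), np.float64(28.9)), (np.float64(63.3), np.float64(27.8)), (np.float64(63.4), np.float64(29.2)), (np.float64(64.3), np.float64(27.9)), (np.float64(64.4), np.float64(29.2)), (np.float64(65.2), np.float64(3.4)), (np.float64(65.3), np.float64(27.4)), (np.float64(65.3), np.float64(27.6)), (np.float64(65.9), np.float64(-6.0)), (np.float64(66.0), np.float64(20.3)), (np.float64(66.9), np.float64(19.3)), (np.float64(67.0), np.float64(-5.2)), (np.float64(68.0), np.float64(20.6)), (np.float64(68.1), np.float64(-4.6)), (np.float64(69.0), np.float64(21.3)), (np.float64(69.3), np.float64(-3.7))]
```

```bash
python3 - <<'E'
s=open("h.py").read()
s=s.replace("P(-.055,zt,deg)","P(-.0475,zt,deg)")
s=s.replace("        h=move_straight(p,r,rate=.05,max_force=35);st","        try: h=move_straight(p,r,rate=.05,max_force=35)\n        except Unreachable: print('unreach',a);break\n        st")
s=s.replace("for a in(25,16,10,6,3,0,-1)","for a in(25,16)")
i=s.index("    o=np.argsort(L[b]");j=s.index("    cv2.imwrite(f\"pics/{tag}")
s=s[:i]+'''    b&=Z<.06
    for lo in range(26,52,2):
        k=b&(L[...,0]*1e3>=lo)&(L[...,0]*1e3<lo+2)
        if k.any(): print(lo,round(1e3*float(np.median(Z[k])),1),end="; ")
    print()
'''+s[j:]
open("h.py","w").write(s)
E
python3 - <<'E'
from h import *
print([inverse_kinematics(*tcp("rnd",2,x,.001,32)) is not None for x in(-.028,-.042,-.0475)])
pick("a");xt,zt=insert("rnd",2,32)
if -.0455<xt<-.0385 and abs(zt-.001)<.0025: swing("rnd",2,xt,zt,32)
E
```

```text
[True, True, True]
down t25.3 [0.473  0.0354 0.0255] [-3.141e+00 -1.000e-03 -2.340e-01] F [-0.7 -0.4  0.2] op 0.0550 g 0
grip t25.8 [0.4727 0.035  0.0253] [ 3.142 -0.    -0.234] F [0.6 0.  3.8] op 0.0275 g 50
above t30.7 [ 0.4713 -0.198   0.0752] [ 3.141 -0.559 -0.035] F [ 0.6 -0.4 -2.7] op 0.0275 g 50
floor True t31.4 [ 0.4714 -0.1978  0.0625] [-3.142 -0.56  -0.035] F [-0.7 -0.2  5. ] op 0.0278 g 50
zt at floor -0.0002Traceback (most recent call last):
  File "<stdin>", line 3, in <module>
  File "h.py", line 39, in insert
    p2,_=P(-.0475,zt,deg);hit=move_straight(p2,r,rate=.02,max_force=5);o=st(f"stop {hit}")
                              ~~~~~~~~~~~~~^^^^^^^^^^^^^^^^^^^^^^^^^^^
cell.Unreachable: the arm cannot follow that straight line within its joint ranges
```

```bash
python3 - <<'E'
from h import *
print(observe()["clock"],observe()["qpos"].round(3))
for t in(35,32,30,27):
  for x in(-.028,-.034,-.038,-.042,-.045):
    q=inverse_kinematics(*tcp("rnd",2,x,.0008,t));print(t,x,None if q is None else q.round(2))
E
```

```text
31.6 [0.288 1.008 0.274 2.514 3.638 0.983 1.5  ]
35 -0.028 [0.32 1.05 0.27 2.56 3.62 1.11 1.56]
35 -0.034 [ 0.58  1.01 -0.19  2.56  3.27  0.97  1.95]
35 -0.038 None
35 -0.042 None
35 -0.045 None
32 -0.028 [0.29 1.01 0.27 2.51 3.64 0.98 1.5 ]
32 -0.034 [0.3  1.01 0.28 2.53 3.64 1.   1.51]
32 -0.038 [0.3  1.02 0.28 2.54 3.64 1.02 1.52]
32 -0.042 [0.31 1.02 0.27 2.55 3.63 1.03 1.54]
32 -0.045 [0.32 1.02 0.26 2.56 3.62 1.03 1.55]
30 -0.028 [0.27 0.98 0.27 2.48 3.65 0.9  1.47]
30 -0.034 [0.28 0.99 0.28 2.5  3.65 0.92 1.48]
30 -0.038 [0.28 0.99 0.28 2.51 3.65 0.93 1.49]
30 -0.042 [0.29 1.   0.28 2.52 3.65 0.95 1.5 ]
30 -0.045 [0.29 1.   0.28 2.53 3.65 0.96 1.5 ]
27 -0.028 [0.26 0.95 0.27 2.44 3.68 0.78 1.41]
27 -0.034 [0.26 0.96 0.27 2.45 3.68 0.8  1.42]
27 -0.038 [0.26 0.96 0.28 2.46 3.67 0.81 1.43]
27 -0.042 [0.27 0.96 0.28 2.48 3.67 0.82 1.44]
27 -0.045 [0.27 0.97 0.28 2.48 3.67 0.83 1.45]
```

```bash
python3 - <<'E'
from h import *
t=29
p,r=tcp("rnd",2,-.028,.001,t);move_straight(p,r,rate=.05)
p2,_=tcp("rnd",2,-.0475,.0008,t);h=move_straight(p2,r,rate=.02,max_force=5);o=st(f"stop {h}")
xt=-.028-np.linalg.norm(np.array(o["tool_pos"][:2])-p[:2]);print("xt",xt)
if h and -.0455<xt<-.0385: swing("rnd",2,xt,.0008,t);letgo()
E
```

```text
stop True t32.6 [ 0.4585 -0.1973  0.062 ] [-3.141 -0.511 -0.034] F [ 2.2 -0.7 -2.8] op 0.0275 g 50
xt -0.04291751596081213
swing 25 False t32.9 [ 0.4621 -0.1972  0.0599] [ 3.141 -0.438 -0.034] F [-0.   1.3 -3.3] op 0.0272 g 50
swing 16 False t33.4 [ 0.4671 -0.1975  0.0536] [-3.14  -0.281 -0.036] F [ 2.6 -1.2 -0.7] op 0.0277 g 50
open t34.0 [ 0.4673 -0.1976  0.0537] [-3.142 -0.279 -0.035] F [-0.2 -0.3 -0.3] op 0.0548 g 0
retreat 0 0.09 None
```

```bash
python3 - <<'E'
from h import *
press("rnd",2);st("up");check("rnd",2,"k2",None)
pick("b");xt,zt=insert("rnd",1,32)
if -.0455<xt<-.0385 and abs(zt-.001)<.0025: swing("rnd",1,xt,zt,32);letgo()
E
```

```text
press True t39.7 [ 0.4852 -0.1983  0.0733] [ 3.14e+00  1.00e-03 -3.50e-02] F [-0.9  0.4  7.9] op 0.0004 g 4
z over bed 0.05732634442285241
up t40.4 [ 0.4844 -0.1988  0.2146] [ 3.141e+00  3.000e-03 -3.500e-02] F [ 0.1 -0.3 -0.8] op 0.0005 g 0
top: n 1073 tilt [-0.035  0.018] z 0.0541 cx,cy [0.0035 0.0009]
26 21.2; 28 20.8; 30 21.0; 32 20.8; 34 13.6; 36 19.4; 38 21.9; 40 25.2; 42 28.0; 44 28.8; 46 29.0; 48 28.7; 50 28.9; 
down t43.8 [0.6352 0.0464 0.0257] [-3.141e+00 -1.000e-03 -1.470e-01] F [-0.2  0.9 -0.4] op 0.0554 g 0
grip t44.3 [0.6348 0.046  0.0253] [ 3.141 -0.    -0.147] F [-0.2  0.   1.7] op 0.0276 g 50
above t49.3 [ 0.4874 -0.2887  0.0753] [ 3.141 -0.56  -0.035] F [ 0.3 -0.5 -2.6] op 0.0281 g 49
floor True t49.9 [ 0.4873 -0.2885  0.0653] [ 3.141 -0.559 -0.035] F [-1.3 -0.4  4.3] op 0.0280 g 49
zt at floor 0.0026
stop False t51.2 [ 0.4678 -0.2877  0.0663] [ 3.141 -0.559 -0.035] F [ 0.3  0.5 -2. ] op 0.0280 g 49
xt at stop -0.0473
```

```bash
python3 - <<'E'
from h import *
p,d=camera("side");cv2.imwrite("pics/s2.png",cv2.resize(p[130:230,290:430],None,fx=5.5,fy=5.5,interpolation=cv2.INTER_CUBIC)[:,:,::-1])
o=observe();print(o["clock"],o["qpos"].round(3),o["torque"].round(2))
E
```

```text
51.3 [0.536 0.948 0.192 2.352 3.812 0.772 1.514] [0.13 0.76 0.05]
```

View pics/s2.png

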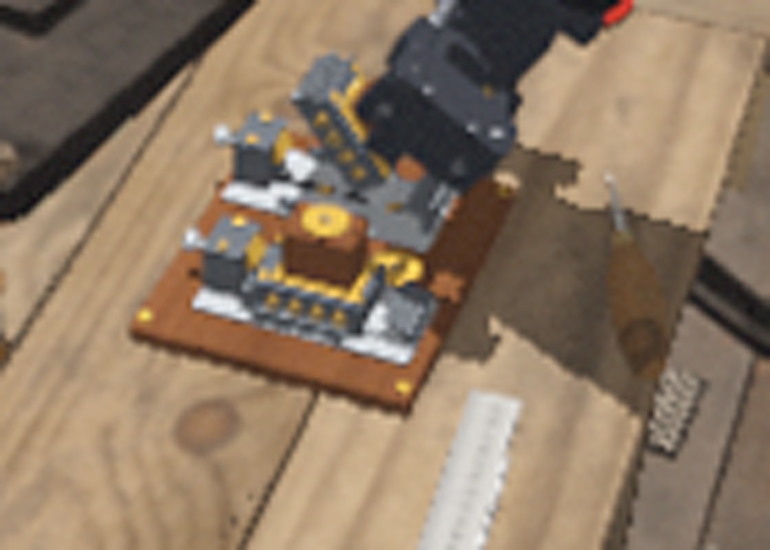

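```bash
python3 - <<'E'
from h import *
p,d=camera("side");i=camera_info("side");W=cloud(i,d);org,yaw=CAR["rnd"]
R=np.array([[np.cos(yaw),-np.sin(yaw)],[np.sin(yaw),np.cos(yaw)]])
L=(W[...,:2]-org)@R-[OFF["rnd",1],-.045];Z=W[...,2]-.016
s=(d>0)&(abs(L[...,1]-.020)<.003)&(Z>.011)&(Z<.12)&(abs(L[...,0])<.08)
q=np.c_[L[...,0][s],Z[s]].astype(np.float32)*1e3
print(len(q),cv2.minAreaRect(q),cv2.boxPoints(cv2.minAreaRect(q)).round(1).tolist())
for z in range(10,90,6):
    k=q[(q[:,1]>=z)&(q[:,1]<z+6)]
    if len(k): print(z,k[:,0].min().round(1),k[:,0].max().round(1),len(k))
E
```

```text
152 ((6.983325958251953, 23.194217681884766), (97.4413070678711, 76.96488952636719), 44.362091064453125) [[-54.79999923706055, 16.600000381469727], [-0.8999999761581421, -38.400001525878906], [68.69999694824219, 29.700000762939453], [14.899999618530273, 84.80000305175781]]
10 -50.6 48.2 9
16 -6.4 55.3 5
22 -20.9 60.7 16
28 -24.7 61.7 16
34 -23.4 7.7 16
40 -20.1 10.5 16
46 -13.6 14.7 13
52 -12.9 20.4 15
58 -7.5 23.4 14
64 -1.8 25.5 13
70 2.7 29.1 16
76 7.3 17.8 3
```

```bash
cat >> h.py <<'E'
def tcp2(car,bay,xt,zt,tau,dl):
    """as tcp, but with the chase turned by dl degrees (heel up) about the grasp point in the fingers"""
    f,t=np.deg2rad(tau+dl),np.deg2rad(tau)
    x=xt+.048*np.cos(f)-.044*np.sin(f)+.019*np.sin(t);z=zt+.048*np.sin(f)+.044*np.cos(f)-.019*np.cos(t)
    return bed(car,bay,x,z),[PI,-t,CAR[car][1]]
def sideface(car,bay):
    p,d=camera("side");i=camera_info("side");W=cloud(i,d);org,yaw=CAR[car]
    R=np.array([[np.cos(yaw),-np.sin(yaw)],[np.sin(yaw),np.cos(yaw)]])
    L=(W[...,:2]-org)@R-[OFF[car,bay],-.045 if bay==1 else .045];Z=W[...,2]-.016
    s=(d>0)&(abs(L[...,1]-.020)<.003)&(Z>.035)&(Z<.14)&(abs(L[...,0])<.08)
    m=cv2.morphologyEx(s.astype(np.uint8),cv2.MORPH_OPEN,np.ones((2,2)));n,l,st_,_=cv2.connectedComponentsWithStats(m)
    s=l==1+np.argmax(st_[1:,4]);q=np.c_[L[...,0][s],Z[s]].astype(np.float32)*1e3
    r=cv2.minAreaRect(q);print(len(q),np.round(r[0],1),np.round(r[1],1),round(r[2],1),cv2.boxPoints(r).round(1).tolist())
E
python3 - <<'E'
from h import *
set_gripper(0,60)
P=lambda x,z,t:tcp2("rnd",1,x,z,t,25)
for t in(9,7,5,0,-5,-9): print(t,[inverse_kinematics(*P(x,.001,t)) is not None for x in(-.024,-.042)],end=" ")
p=observe()["tool_pos"];move_straight([p[0]+.01,p[1],p[2]+.06],rate=.2)
move_to(*P(-.022,.05,7));st("above");wait(.1);print(observe()["qpos"].round(2));sideface("rnd",1)
E
```

```text
9 [True, True] 7 [True, True] 5 [True, True] 0 [True, True] -5 [True, True] -9 [True, True] above t54.8 [ 0.4849 -0.2885  0.1096] [ 3.141 -0.121 -0.035] F [ 0.   0.4 -2. ] op 0.0277 g 58
[ 0.73  0.8  -0.41  1.95  0.66  0.4  -1.76]
89 [-120.6  367.1] [ 55.6 882.4] 26.0 [[-338.79998779296875, 751.5999755859375], [47.599998474121094, -41.70000076293945], [97.5999984741211, -17.399999618530273], [-288.79998779296875, 775.9000244140625]]
```

```bash
sed -i 's/    s=l==1+np.argmax(st_\[1:,4\]);q=/    s=s\&(l==1+np.argmax(st_[1:,4]));q=/' h.py
python3 - <<'E'
from h import *
sideface("rnd",1)
p,d=camera("side");cv2.imwrite("pics/s3.png",cv2.resize(p[110:220,290:430],None,fx=5,fy=5,interpolation=cv2.INTER_CUBIC)[:,:,::-1])
E
```

```text
98 [14.7 82.5] [60.9 24.2] 28.0 [[-17.899999618530273, 78.9000015258789], [-6.5, 57.599998474121094], [47.29999923706055, 86.0999984741211], [35.900001525878906, 107.5]]
```

View pics/s3.png

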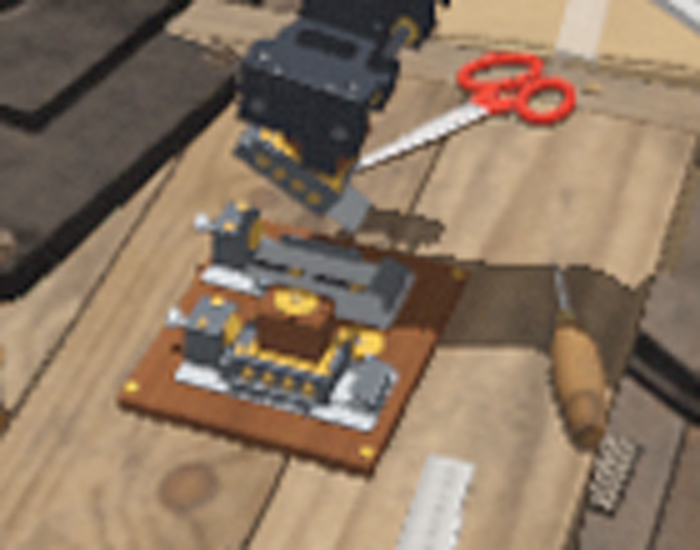

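```bash
python3 - <<'E'
from h import *
T0=np.array([-.0237,.0491]);p0,r=tcp2("rnd",1,-.022,.05,7,25)
pm=tcp2("rnd",1,*T0,7,21)[0];corr=np.array(p0)-np.array(pm)   # measured tip against the model
P=lambda x,z,t:(list(np.array(tcp2("rnd",1,x,z,t,21)[0])+corr),[PI,-np.deg2rad(t),CAR["rnd"][1]])
p,r=P(-.026,.012,7);move_straight(p,r,rate=.12)
p,r=P(-.026,-.008,7);h=move_straight(p,r,rate=.03,max_force=3);o=st(f"floor {h}")
zt=-.008+o["tool_pos"][2]-p[2]+.001;print("zt",zt)
p,r=P(-.026,zt,7);move_straight(p,r,rate=.05)
p2,_=P(-.053,zt,7);h=move_straight(p2,r,rate=.025,max_force=5);o=st(f"stop {h}")
xt=-.026-np.linalg.norm(np.array(o["tool_pos"][:2])-p[:2]);print("xt",xt)
if h and xt<-.037:
    for t in(1,-5):
        p,r=P(xt+.0006-.005*(np.sin(np.deg2rad(28))-np.sin(np.deg2rad(21+t))),zt,t);h=move_straight(p,r,rate=.05,max_force=20)
    st(f"swung {h}");sideface("rnd",1)
E
```

```text
floor True t55.9 [ 0.4838 -0.2888  0.0609] [ 3.141 -0.124 -0.035] F [ 0.7 -0.2  3.9] op 0.0278 g 59
zt 0.0011406298549168975
stop True t57.0 [ 0.4642 -0.2876  0.0623] [-3.141 -0.129 -0.034] F [ 2.4  0.5 -2.3] op 0.0276 g 59
xt -0.04479346904512261
swung False t57.6 [ 0.4741 -0.2876  0.0565] [ 3.141  0.082 -0.034] F [ 3.  -0.   3.8] op 0.0276 g 59
19 [16.2 39.9] [23.5  7.7] 0.5 [[4.400000095367432, 43.599998474121094], [4.5, 35.900001525878906], [28.0, 36.099998474121094], [27.899999618530273, 43.79999923706055]]
```

```bash
sed -i 's/bed(car,bay,x,.18),r)/bed(car,bay,x,.12),r)/' h.py; python3 - <<'E'
from h import *
letgo();press("rnd",1);st("up");check("rnd",1,"k3",None)
E
```

```text
open t58.3 [ 0.4719 -0.2879  0.0559] [-3.142  0.088 -0.035] F [-1.1  0.2  0.5] op 0.0550 g 0
retreat 0 0.09 None
press True t61.3 [ 0.5019 -0.2888  0.0733] [ 3.141  0.    -0.035] F [-1.3  1.1  8.4] op -0.0001 g 4
z over bed 0.05734483086674429
up t62.0 [ 0.5006 -0.2889  0.2148] [-3.141e+00  2.000e-03 -3.500e-02] F [-0.  -0.4 -0.3] op 0.0005 g 0
top: n 1077 tilt [-0.033  0.004] z 0.0542 cx,cy [ 0.0037 -0.0007]
26 21.1; 28 20.5; 30 20.4; 32 20.8; 34 15.3; 36 13.1; 38 21.2; 40 24.6; 42 27.7; 44 28.8; 46 29.1; 48 29.1; 50 28.9;
```

```bash
python3 - <<'E'
from cell import *
print(close_job())
E
```

```text
the job is handed in; nothing more can be done
None
```

I clipped all three chases in and handed the job in at about 62 s. Chases a and b are in the round carrier and c is in the triangle carrier. The wrist camera showed each one down flat with its bolt over the heel. Chase b slipped in the grip on the way, possibly from a knock, and I corrected it. I did not re-measure the bystanders, and the hand-in returned no verdict.

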